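# Find the full tin for the bidders

### The arm

A 6-joint arm with a two-finger parallel gripper is mounted at the origin on the work surface. World frame = base frame: x ahead of the robot, y to its left, z up, the work surface at z = 0. Lengths are in m, angles in rad, forces in N, time in s.
With the tool pointing down it reaches from about 0.375 to 0.9 m from the base axis. Payload 3.1 kg.
Tool frame: the origin (TCP) lies at the very end of the fingers, on their centre line; the grasp point (between the pads) lies 19 mm behind it (manip.pinch_z is the distance from the TCP to the grasp point, in m); z points along the fingers, y is the direction in which the jaws open and shut (so a half turn about z gives the same grasp; the last joint's range is limited). The gripper opens to 85 mm and grips with 20 to 120 N. Pads are 22 mm wide; open, the fingers measure 114 mm over their backs; the gripper's body (76 mm by 85 mm) begins 54 mm behind the grasp point. The pads swing forward as they close: fully open they stand 13 mm farther back than shut.
Start: joints at [0.956, 0.527, 1.433, -0, 1.181, -0.178], TCP at [0.264, 0.566, 0.231] pointing down, gripper open.
Joint ranges: [-3.08, 3.08], [-0.75, 2.2], [0.22, 2.44], [-1.43, 4.57], [0, 2.65], [-2.85, 2.85]. Speed limits (rad/s): [2.79, 2.79, 3.14, 3.14, 3.14, 3.14].

### API

Orientations are given as a unit quaternion [x, y, z, w].
In Python, from station import manip gives the robot as it stands.
- The arm moves only by the tool drive_tool, never from a script. Its argument "increments" is a list of rows, each a list of 7 numbers: the closure in counts, from 0 (fully open) to 255 (shut), then the shift along the tool's x, y, z in cm, then the turn, a rotation vector about the tool's x, y, z in rad. A call has 1 to 20 rows; each row is the pose to reach, as a shift and turn from the pose commanded when the call began, along the tool's axes at that moment; what a row does not reach only later rows make up. A row lasts 1/10 s, in which the tool goes at most 50 mm and 8.59 degrees, less where a joint would pass 70% of its speed; a pose out of reach is approached as far as the arm can. A call with a gripper value outside its range is refused whole. The fingers move at their own pace and stop on an object; "force" is the grip in N (left out, the last holds). Time passes only in rows, so rows that repeat a pose let the fingers close. It gives the time, the measured TCP pose, the force and the opening at its end, in the units of the state.
- manip.sense(): the state, without advancing time (a new reading comes with each control period).
- manip.snapshot(name): name is "scene" or "top" or "wrist"; returns the picture (384x512x3 uint8, red, green, blue); there is no depth.
- manip.camera_model(name): a dict with "mtx" (3x3 intrinsics, pixels), "cam_to_world" (4x4, takes a point from camera to world coordinates). Camera axes: x right, y down, z forward; pixel columns grow to the right and rows downward; lengths in m; the calibration is good to about 2 mm. A picture is of the moment at which its call begins: read the wrist's pose just before it. camera_model takes no time and is no camera call; for the wrist camera it gives the pose at the moment of the call.
- manip.sign_off(): hands the job in, once; it reports no verdict.
The state is a dict: "t": time; "q": joint angles; "qd": joint speeds; "tau": joint torques, N m; "tcp_pos": TCP position; "tool_rot": TCP orientation; "force": force on the tool from outside, world axes, zero at the start; "ft_torque": the same for the moment, N m; "finger_gap": opening from 0.0 (shut) to 1.0 (fully open).
Only numpy, scipy, OpenCV 4.12 (cv2) and the standard library are available. Lean on these libraries where they do the work, as an engineer would, in place of code of your own. Each camera call takes 0.05 s, during which the arm holds its last target. There are 200 camera calls.

### The job

We are about to sell these three green tins at the auction: two are empty, one is still full of brass weights, and only its weight tells you which. Heft them, stand the two empty ones upright in the cardboard tray without dropping them, and finish holding the full one up for the bidders, still and upright, with its bottom at least 20 cm above the table; the job ends while you are still holding it there, so do not put it down or let go at the end. Do not tip any tin over, and leave the jar, the bowl and the bell where they are.

Things in the scene. Friction and masses are not known exactly. Their poses are not given: they have to be found in the camera images.
- tin_a: Closed round tin, one of three that look identical: 60 mm across, 85 mm high, straight green sides, yellow band, metal lid that stays on. Origin: centre of its underside, z up its axis. The two empty ones weigh 0.12 to 0.18 kg, the full one 0.44 to 0.62 kg (its load sits in the lower two thirds and may shift a little); which is full changes every time and cannot be seen.
- tin_b: Closed round tin, one of three that look identical: 60 mm across, 85 mm high, straight green sides, yellow band, metal lid that stays on. Origin: centre of its underside, z up its axis. The two empty ones weigh 0.12 to 0.18 kg, the full one 0.44 to 0.62 kg (its load sits in the lower two thirds and may shift a little); which is full changes every time and cannot be seen.
- tin_c: Closed round tin, one of three that look identical: 60 mm across, 85 mm high, straight green sides, yellow band, metal lid that stays on. Origin: centre of its underside, z up its axis. The two empty ones weigh 0.12 to 0.18 kg, the full one 0.44 to 0.62 kg (its load sits in the lower two thirds and may shift a little); which is full changes every time and cannot be seen.
- tray: Shallow open cardboard tray, fixed, empty at the start: outside 200 mm along its x, 290 mm along its y; walls 45 mm high (corner posts 51 mm) and 6 mm thick, floor 6 mm thick. Origin: centre of its underside, on the table; z up. Two tins fit side by side along its y, 65 mm either side of its centre.
- jar: Bystander: lidded brown glass jar, 76 mm across and 110 mm high, loose. Origin: centre of its underside.
- bowl: Bystander: white bowl, 130 mm across and 55 mm high, loose. Origin: centre of its underside.
- bell: Bystander: small brass hand bell, 52 mm across at the foot and 72 mm high, loose. Origin: centre of its underside.
Things that resemble listed ones, but are neither listed nor needed, are in the scene too. What is shaped like the tin_a but blue or pink is not meant.

How it is judged:
By the outcome, as a careful person would: the job done as asked, in the order asked, and still so for the second after the job is handed in, while the arm keeps its last pose, push and grip.
It also fails if it takes over 72 s, if anything falls off the work surface, if the arm or the gripper's body presses on something with over 40 N, if the wrist force passes 120 N, or if a joint passes its speed limit or range.

## Working session

There is one attempt and no reset: what is moved stays moved. The work goes in short steps, Python scripts to look and compute and a tool call to move; the robot and the scene stay as the last step left them, time stands still between calls to the robot, and variables do not carry over. Pictures are saved under pics/ and viewed, about 8 in all and at most 12, crops included, and the job is handed in when it is done.

Besides the shell and the picture viewer there is one more tool, called after "Request:" as name(argument=value, ...), one argument or row to a line, values as JSON. drive_tool: Moves the arm, as the interface text tells. Its arguments: {"type":"object","properties":{"increments":{"type":"array","items":{"type":"array","items":{"type":"number"}}},"force":{"type":"number"}},"required":["increments"]}

```bash
mkdir -p pics
cat > h.py <<'E'
import numpy as np, cv2
from station import manip
def snap(cam,name):
    M=manip.camera_model(cam); im=manip.snapshot(cam)
    cv2.imwrite(f'pics/{name}.png',cv2.cvtColor(im,cv2.COLOR_RGB2BGR)); return im,M
def ray(M,uv,z):
    K=np.array(M['mtx']);T=np.array(M['cam_to_world'])
    d=T[:3,:3]@np.linalg.solve(K,[uv[0],uv[1],1.]);o=T[:3,3]
    return o+d*(z-o[2])/d[2]
def blobs(im,lo,hi,amin=60):
    hsv=cv2.cvtColor(im,cv2.COLOR_RGB2HSV)
    m=cv2.inRange(hsv,lo,hi)
    n,l,s,c=cv2.connectedComponentsWithStats(m)
    return [(s[i],c[i]) for i in range(1,n) if s[i][4]>amin]
E
python3 - <<'E'
from h import *
s=manip.sense();print(s)
a,Ma=snap('top','top0');b,Mb=snap('scene','scene0')
print(np.round(Ma['cam_to_world'],3),np.round(Mb['cam_to_world'],3),Ma['mtx'])
cv2.imwrite('pics/both.png',cv2.cvtColor(np.vstack([a,b])[:, :],cv2.COLOR_RGB2BGR)[:768])
for n,im,M in(('top',a,Ma),('scene',b,Mb)):
  for st,c in blobs(im,(40,70,30),(90,255,255)): print(n,st,c.round(1),ray(M,c,.085).round(3))
E
```

```text
{'t': 0.0, 'q': array([ 9.55520843e-01,  5.28466147e-01,  1.43390103e+00,  1.31962016e-05,
        1.18139857e+00, -1.78515676e-01]), 'qd': array([-0.00084378, -0.00073503, -0.00129192,  0.00040148,  0.0011144 ,
        0.00024201]), 'tau': array([-6.62989114e-04, -4.42348981e+01, -1.78022879e+01, -1.74162797e-04,
        8.61788169e-03,  4.54064136e-06]), 'tcp_pos': array([0.26393837, 0.56574644, 0.23033404]), 'tool_rot': array([ 2.16650614e-01,  9.76248601e-01, -9.99727128e-04, -4.25639981e-04]), 'force': array([ 0.48179996, -0.32826257,  0.12046976]), 'ft_torque': array([ 0.00876909, -0.01250834,  0.03945233]), 'finger_gap': 0.9990029673391858}
[[-0.015 -0.99   0.137  0.457]
 [-1.     0.016  0.002 -0.074]
 [-0.004 -0.137 -0.991  1.043]
 [ 0.     0.     0.     1.   ]] [[ 0.859  0.413 -0.303  0.866]
 [ 0.512 -0.696  0.503 -0.516]
 [-0.003 -0.588 -0.809  0.773]
 [ 0.     0.     0.     1.   ]] [[358.86037955   0.         251.67975875]
 [  0.         358.86037955 192.87459681]
 [  0.           0.           1.        ]]
top [181  57  19  21 100] [192.   65.5] [0.957 0.092 0.085]
top [163  60  20  18 111] [174.7  68.9] [0.948 0.14  0.085]
top [145  64  21  15 105] [157.5  72.2] [0.939 0.189 0.085]
top [127  66  21  14  98] [139.3  74.5] [0.933 0.241 0.085]
scene [365   6  86  39 651] [410.7  25.7] [0.715 0.774 0.085]
scene [312 100  34  43 112] [327.9 121.5] [0.664 0.204 0.085]
scene [212 163  22   9  64] [223.1 168.5] [ 0.513 -0.073  0.085]
scene [ 412  243   73   96 2466] [446.1 292.9] [ 1.051 -0.111  0.085]
```

View pics/top0.png

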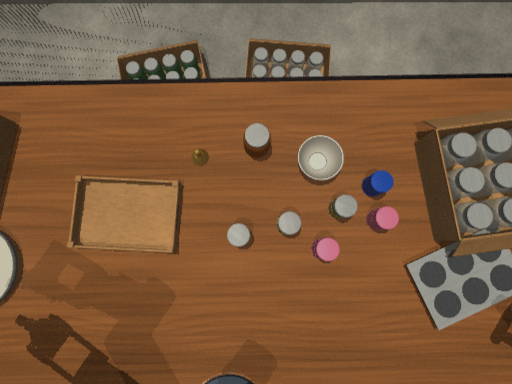

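View pics/scene0.png

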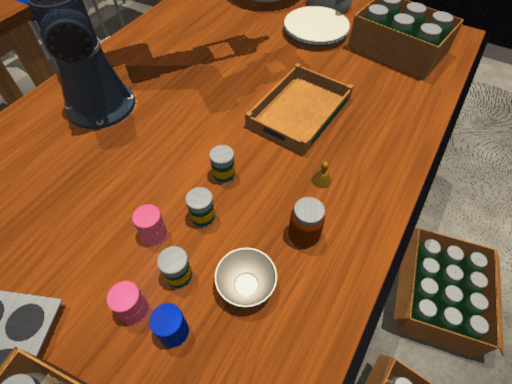

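The top view shows three grey-lidded tins near (238,235), (289,223) and (345,207). The tray is at (72..180, 177..251), the jar at (257,137), the bowl at (320,158) and the bell at (200,156). The scene view confirms that these three tins are green with a yellow band. The blue and pink ones are decoys.

```bash
cat > m.py <<'E'
from h import *
im=cv2.cvtColor(cv2.imread('pics/top0.png'),cv2.COLOR_BGR2RGB);M=manip.camera_model('top')
for nm,z,box in(('lids',.085,(215,190,365,255)),('jar',.11,(240,118,275,160))):
  x0,y0,x1,y1=box; sub=im[y0:y1,x0:x1]
  for st,c in blobs(sub,(0,0,110),(180,60,255)): 
    c=c+[x0,y0]; p=ray(M,c,z); w=st[2]*(1.04-z)/358.9
    print(nm,c.round(1),p.round(4),'w',round(w,3),st[4])
for uv,z in(((180,179),.051),((176,250),.051),((70,247),.051),((76,178),.051)): print('tray',ray(M,uv,z).round(3))
print('bell',ray(M,(200,157),.03).round(3),'bowl',ray(M,(320.5,158),.05).round(3))
print('decoys',[ray(M,u,.085).round(3) for u in((327,249),(386,217),(381,181))])
# scene view check
s=cv2.cvtColor(cv2.imread('pics/scene0.png'),cv2.COLOR_BGR2RGB);S=manip.camera_model('scene')
for uv in((222,155),(200,198),(173.5,260)): print('scene lid',ray(S,uv,.085).round(3))
from scipy.spatial.transform import Rotation as R
q=manip.sense()['tool_rot'];print(R.from_quat(q).as_matrix().round(4))
E
python3 m.py
```

```text
lids [345.5 205.4] [ 0.552 -0.323  0.085] w 0.059 399
lids [289.2 222.6] [ 0.5083 -0.1709  0.085 ] w 0.061 412
lids [238.  234.6] [ 0.4789 -0.0342  0.085 ] w 0.061 415
jar [256.5 134.8] [ 0.7438 -0.0876  0.11  ] w 0.062 454
tray [0.637 0.129 0.051]
tray [0.44  0.137 0.051]
tray [0.453 0.428 0.051]
tray [0.645 0.422 0.051]
bell [0.705 0.076 0.03 ] bowl [ 0.691 -0.268  0.05 ]
decoys [array([ 0.437, -0.268,  0.085]), array([ 0.519, -0.429,  0.085]), array([ 0.617, -0.422,  0.085])]
scene lid [ 0.487 -0.039  0.085]
scene lid [ 0.516 -0.172  0.085]
scene lid [ 0.559 -0.324  0.085]
[[-9.061e-01  4.230e-01 -1.100e-03]
 [ 4.230e-01  9.061e-01 -1.600e-03]
 [ 3.000e-04 -1.900e-03 -1.000e+00]]
```

```bash
cat >> h.py <<'E'
from scipy.spatial.transform import Rotation as R
RT=R.from_matrix(np.array([[0,1,0],[1,0,0],[0,0,-1.]]).T)  # jaw y->world x, z down, x->world y
def go(p,Rt=RT):
    s=manip.sense();r=R.from_quat(s['tool_rot'])
    print('tcp',s['tcp_pos'].round(4),'shift cm',(r.inv().apply(np.array(p)-s['tcp_pos'])*100).round(2),'turn',(r.inv()*Rt).as_rotvec().round(3),'t',round(s['t'],2))
E
python3 -c "
from h import *
print(RT.as_matrix()); go([.484,-.035,.23])"
```

```text
[[ 0.  1.  0.]
 [ 1.  0.  0.]
 [ 0.  0. -1.]]
tcp [0.264  0.5658 0.2304] shift cm [-45.35 -45.13   0.12] turn [-2.000e-03  1.000e-03  1.134e+00] t 0.1
```

Request:
drive_tool(
  increments=[
    [0,-45.4,-45.1,0.1,0,0,1.134],
    [0,-45.4,-45.1,0.1,0,0,1.134],
    [0,-45.4,-45.1,0.1,0,0,1.134],
    [0,-45.4,-45.1,0.1,0,0,1.134],
    [0,-45.4,-45.1,0.1,0,0,1.134],
    [0,-45.4,-45.1,0.1,0,0,1.134],
    [0,-45.4,-45.1,0.1,0,0,1.134],
    [0,-45.4,-45.1,0.1,0,0,1.134],
    [0,-45.4,-45.1,0.1,0,0,1.134],
    [0,-45.4,-45.1,0.1,0,0,1.134],
    [0,-45.4,-45.1,0.1,0,0,1.134],
    [0,-45.4,-45.1,0.1,0,0,1.134],
    [0,-45.4,-45.1,0.1,0,0,1.134],
    [0,-45.4,-45.1,0.1,0,0,1.134],
    [0,-45.4,-45.1,0.1,0,0,1.134],
    [0,-45.4,-45.1,0.1,0,0,1.134],
    [0,-45.4,-45.1,0.1,0,0,1.134],
  ],
  force=50,
)

```text
t: 1.8
tcp_pos: [0.4841, -0.033, 0.2302]
tool_rot: [0.706, 0.708, -0.0, -0.001]
force: [0.4, 0.3, 0.0]
finger_gap: 0.998
```

```bash
cat > w.py <<'E'
import sys
from h import *
im,M=snap('wrist',sys.argv[1])
for st,c in blobs(im,(0,0,90),(180,70,255),300): print(st,c.round(1),ray(M,c,.085).round(4))
print(manip.sense()['q'].round(3)); go([.484,-.035,.032])
E
python3 w.py w1
```

```text
[ 227  145   60   61 2885] [256.5 175.3] [ 0.4805 -0.0318  0.085 ]
[492 214  20  53 750] [503.5 241.4] [ 0.7445 -0.1043  0.085 ]
[ 256  262   54   55 2323] [282.  289.3] [ 0.5092 -0.1641  0.085 ]
[411 354  37  27 618] [428.4 367.4] [ 0.6923 -0.2755  0.085 ]
[-0.299  0.342  1.775  0.     1.025 -0.301]
tcp [ 0.4843 -0.033   0.2303] shift cm [-2.100e-01 -1.000e-02  1.983e+01] turn [-0.001 -0.     0.002] t 1.85
```

View pics/w1.png

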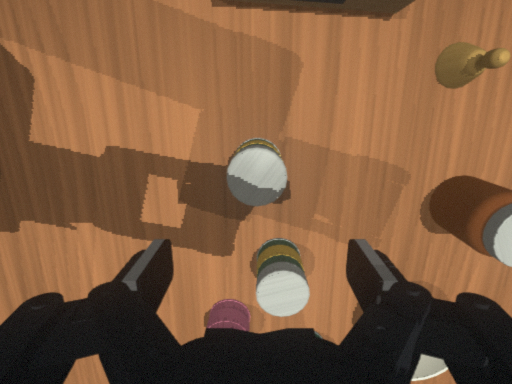

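Close up, the tin lid is at (257,175), giving (0.480,-0.032), which agrees with the top view. I'll descend, grip and heft it.

Request:
drive_tool(
  increments=[
    [0,0,-0.4,4,0,0,0],
    [0,0,-0.4,8,0,0,0],
    [0,0,-0.4,12,0,0,0],
    [0,0,-0.4,15,0,0,0],
    [0,0,-0.4,18,0,0,0],
    [0,0,-0.4,19.8,0,0,0],
    [0,0,-0.4,19.8,0,0,0],
    [0,0,-0.4,19.8,0,0,0],
    [200,0,-0.4,19.8,0,0,0],
    [200,0,-0.4,19.8,0,0,0],
    [200,0,-0.4,19.8,0,0,0],
    [200,0,-0.4,19.8,0,0,0],
    [200,0,-0.4,19.8,0,0,0],
    [200,0,-0.4,19.8,0,0,0],
    [200,0,-0.4,19.8,0,0,0],
    [200,0,-0.4,19.8,0,0,0],
  ],
  force=50,
)

```text
t: 3.45
tcp_pos: [0.4816, -0.0344, 0.0337]
tool_rot: [0.707, 0.707, 0.001, 0.001]
force: [-1.2, 1.3, 5.5]
finger_gap: 0.679
```

Request:
drive_tool(
  increments=[
    [200,0,0,-1,0,0,0],
    [200,0,0,-3,0,0,0],
    [200,0,0,-6,0,0,0],
    [200,0,0,-9,0,0,0],
    [200,0,0,-11,0,0,0],
    [200,0,0,-12,0,0,0],
    [200,0,0,-12,0,0,0],
    [200,0,0,-12,0,0,0],
    [200,0,0,-12,0,0,0],
    [200,0,0,-12,0,0,0],
  ],
)

```text
t: 4.45
tcp_pos: [0.4802, -0.0342, 0.1512]
tool_rot: [0.707, 0.707, -0.001, -0.001]
force: [0.2, 0.5, -3.7]
finger_gap: 0.68
```

```bash
python3 -c "
from h import *
for i in range(2):
  s=manip.sense();print(s['force'].round(2),s['ft_torque'].round(3),s['finger_gap'],s['q'].round(2)); manip.snapshot('top')
im,M=snap('wrist','w2')
go([.541,.214,.18]);go([.545,.344,.18])"
```

```text
[ 0.24  0.48 -3.71] [ 0.019 -0.103 -0.037] 0.6795102460428467 [-0.3   0.46  1.86 -0.    0.82 -0.3 ]
[ 0.29  0.08 -5.48] [ 0.016 -0.072 -0.046] 0.6759597947400207 [-0.3   0.46  1.86 -0.    0.82 -0.3 ]
tcp [ 0.4806 -0.0343  0.1516] shift cm [24.84  6.03 -2.83] turn [-0.001 -0.    -0.   ] t 4.6
tcp [ 0.4806 -0.0343  0.1516] shift cm [37.84  6.43 -2.83] turn [-0.001 -0.    -0.   ] t 4.6
```

View pics/w2.png

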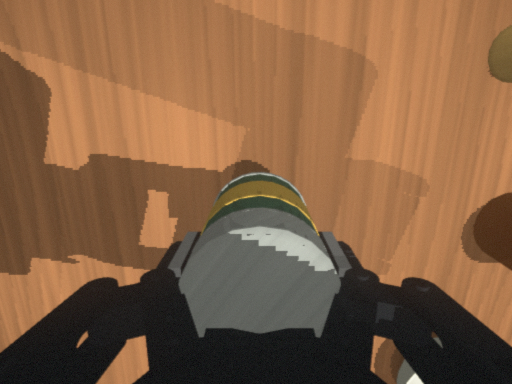

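The tin is held centrally and looks upright. The force is still settling, so I'll wait and read it again.

Request:
drive_tool(
  increments=[
    [200,0,0,0,0,0,0],
    [200,0,0,0,0,0,0],
    [200,0,0,0,0,0,0],
    [200,0,0,0,0,0,0],
    [200,0,0,0,0,0,0],
  ],
)

```text
t: 5.1
tcp_pos: [0.481, -0.0344, 0.1523]
tool_rot: [0.707, 0.707, 0.0, 0.0]
force: [-0.2, -0.7, -4.2]
finger_gap: 0.677
```

Request:
drive_tool(
  increments=[
    [200,0,0,0,0,0,0],
    [200,0,0,0,0,0,0],
    [200,0,0,0,0,0,0],
  ],
)

```text
t: 5.4
tcp_pos: [0.481, -0.0344, 0.1523]
tool_rot: [0.707, 0.707, 0.0, 0.0]
force: [-0.8, 0.5, -4.9]
finger_gap: 0.679
```

About 4.6 N, so this is the full tin (T1). I'll set it back down where it stood and heft the others.

Request:
drive_tool(
  increments=[
    [200,0,0,4,0,0,0],
    [200,0,0,8,0,0,0],
    [200,0,0,10,0,0,0],
    [200,0,0,11,0,0,0],
    [200,0,0,11.4,0,0,0],
    [200,0,0,11.7,0,0,0],
    [200,0,0,11.9,0,0,0],
    [200,0,0,11.9,0,0,0],
    [200,0,0,11.9,0,0,0],
    [200,0,0,11.9,0,0,0],
    [200,0,0,11.9,0,0,0],
    [0,0,0,11.9,0,0,0],
    [0,0,0,11.9,0,0,0],
    [0,0,0,11.9,0,0,0],
    [0,0,0,11.9,0,0,0],
    [0,0,0,11.9,0,0,0],
    [0,0,0,11.9,0,0,0],
  ],
)

```text
t: 7.1
tcp_pos: [0.481, -0.0344, 0.0333]
tool_rot: [0.707, 0.707, 0.0, 0.0]
force: [-0.7, -0.1, 0.5]
finger_gap: 1.001
```

Request:
drive_tool(
  increments=[
    [0,0,0,-2,0,0,0],
    [0,0,0,-6,0,0,0],
    [0,0,0,-11,0,0,0],
    [0,0,0,-16,0,0,0],
    [0,0,0,-20,0,0,0],
    [0,-13.5,2.8,-20,0,0,0],
    [0,-13.5,2.8,-20,0,0,0],
    [0,-13.5,2.8,-20,0,0,0],
    [0,-13.5,2.8,-20,0,0,0],
    [0,-13.5,2.8,-20,0,0,0],
    [0,-13.5,2.8,-20,0,0,0],
    [0,-13.5,2.8,-20,0,0,0],
  ],
)

```text
t: 8.3
tcp_pos: [0.5083, -0.1679, 0.2331]
tool_rot: [0.707, 0.708, -0.0, -0.001]
force: [0.6, -0.1, 0.2]
finger_gap: 0.997
```

```bash
sed -i 's/go(\[.484,-.035,.032\])/go([.510,-.169,.033])/' w.py; python3 w.py w3
```

```text
[ 195    0   69   68 3897] [229.4  31.2] [ 0.4811 -0.0364  0.085 ]
[497  67  15  61 630] [505.5  98.6] [ 0.7386 -0.0933  0.085 ]
[ 232  147   60   60 2807] [261.5 176.7] [ 0.5099 -0.169   0.085 ]
[ 356  199  113   93 7021] [417.8 240.3] [ 0.6788 -0.2395  0.085 ]
[ 272  274   53   54 2207] [298.  301.2] [ 0.5524 -0.3169  0.085 ]
[-0.528  0.405  1.654  0.     1.083 -0.53 ]
tcp [ 0.5085 -0.168   0.2332] shift cm [-0.11  0.16 20.02] turn [-0.001 -0.001  0.002] t 8.35
```

T1 is standing at (0.481,-0.036), upright judging by its lid. T2 is at (0.510,-0.169).

Request:
drive_tool(
  increments=[
    [0,-0.1,0.1,4,0,0,0],
    [0,-0.1,0.1,8,0,0,0],
    [0,-0.1,0.1,12,0,0,0],
    [0,-0.1,0.1,15,0,0,0],
    [0,-0.1,0.1,18,0,0,0],
    [0,-0.1,0.1,20,0,0,0],
    [0,-0.1,0.1,20,0,0,0],
    [0,-0.1,0.1,20,0,0,0],
    [200,-0.1,0.1,20,0,0,0],
    [200,-0.1,0.1,20,0,0,0],
    [200,-0.1,0.1,20,0,0,0],
    [200,-0.1,0.1,20,0,0,0],
    [200,-0.1,0.1,20,0,0,0],
    [200,-0.1,0.1,20,0,0,0],
    [200,-0.1,0.1,20,0,0,0],
    [200,-0.1,0.1,20,0,0,0],
  ],
  force=40,
)

```text
t: 9.95
tcp_pos: [0.5109, -0.1708, 0.035]
tool_rot: [0.707, 0.707, 0.0, 0.001]
force: [-0.1, 0.0, 6.9]
finger_gap: 0.681
```

Request:
drive_tool(
  increments=[
    [200,0,0,-1,0,0,0],
    [200,0,0,-3,0,0,0],
    [200,0,0,-6,0,0,0],
    [200,0,0,-10,0,0,0],
    [200,0,0,-14,0,0,0],
    [200,0,0,-18,0,0,0],
    [200,0,0,-20,0,0,0],
    [200,0,0,-20,0,0,0],
    [200,0,0,-20,0,0,0],
    [200,0,0,-20,0,0,0],
    [200,0,0,-20,0,0,0],
    [200,0,0,-20,0,0,0],
    [200,0,0,-20,0,0,0],
    [200,0,0,-20,0,0,0],
  ],
)

```text
t: 11.35
tcp_pos: [0.5098, -0.1704, 0.2328]
tool_rot: [0.707, 0.707, -0.0, -0.0]
force: [-0.0, 0.1, -1.6]
finger_gap: 0.681
```

```bash
python3 -c "
from h import *
for i in range(2):
  s=manip.sense();print(s['force'].round(2),s['finger_gap']); manip.snapshot('top')
go([.545,.344,.23])"
```

```text
[-0.01  0.13 -1.57] 0.6808208940542426
[ 0.01 -0.48 -2.06] 0.6813756827051253
tcp [ 0.5099 -0.1704  0.2331] shift cm [51.44  3.51  0.32] turn [-0. -0. -0.] t 11.45
```

About 1.7 N, so T2 is empty. It goes to the far slot.

Request:
drive_tool(
  increments=[
    [200,3,0.2,0,0,0,0],
    [200,7,0.5,0,0,0,0],
    [200,11,0.8,0,0,0,0],
    [200,15,1,0,0,0,0],
    [200,19,1.3,0,0,0,0],
    [200,23,1.6,0,0,0,0],
    [200,27,1.9,0,0,0,0],
    [200,31,2.1,0,0,0,0],
    [200,35,2.4,0,0,0,0],
    [200,39,2.7,0,0,0,0],
    [200,43,3,0,0,0,0],
    [200,47,3.3,0,0,0,0],
    [200,50,3.5,0,0,0,0],
    [200,51.4,3.5,0,0,0,0],
    [200,51.4,3.5,0,0,0,0],
    [200,51.4,3.5,0,0,0,0],
    [200,51.4,3.5,0,0,0,0],
  ],
)

```text
t: 13.15
tcp_pos: [0.5449, 0.3419, 0.2332]
tool_rot: [0.708, 0.707, -0.001, 0.0]
force: [0.3, -1.0, -1.6]
finger_gap: 0.685
```

Request:
drive_tool(
  increments=[
    [200,0,0,4,0,0,0],
    [200,0,0,8,0,0,0],
    [200,0,0,12,0,0,0],
    [200,0,0,15,0,0,0],
    [200,0,0,17,0,0,0],
    [200,0,0,17.8,0,0,0],
    [200,0,0,18.2,0,0,0],
    [200,0,0,18.5,0,0,0],
    [200,0,0,18.5,0,0,0],
    [200,0,0,18.5,0,0,0],
    [200,0,0,18.5,0,0,0],
  ],
)

```text
t: 14.25
tcp_pos: [0.5455, 0.3439, 0.0493]
tool_rot: [0.707, 0.707, 0.001, 0.0]
force: [0.5, 0.7, -1.2]
finger_gap: 0.685
```

```bash
python3 -c "
from h import *
print(manip.sense()['force'],manip.sense()['q'].round(2));go([.545,.344,.04]);a,_=snap('scene','s1');b,_=snap('wrist','w4')
cv2.imwrite('pics/c1.png',cv2.cvtColor(np.hstack([cv2.resize(a[20:212,150:406],(400,300)),cv2.resize(b,(400,300))]),cv2.COLOR_RGB2BGR))"
```

```text
[ 0.52561035  0.70735143 -1.161945  ] [ 0.39  0.78  1.51 -0.    0.85  0.39]
tcp [0.5455 0.3439 0.0493] shift cm [ 0.01 -0.05  0.93] turn [ 0.002 -0.001  0.   ] t 14.25
```

View pics/c1.png

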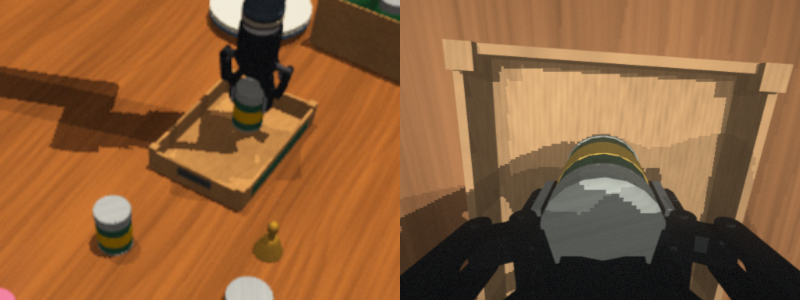

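The tin is inside the tray walls, upright and about 9 mm above its resting height. I'll lower it slowly.

Request:
drive_tool(
  increments=[
    [200,0,0,0.3,0,0,0],
    [200,0,0,0.5,0,0,0],
    [200,0,0,0.7,0,0,0],
    [200,0,0,0.8,0,0,0],
    [200,0,0,0.8,0,0,0],
    [200,0,0,0.8,0,0,0],
  ],
)

```text
t: 14.95
tcp_pos: [0.5448, 0.3436, 0.041]
tool_rot: [0.707, 0.707, -0.0, -0.0]
force: [-2.1, -1.4, 6.2]
finger_gap: 0.68
```

Contact (+6 N upward). I'll release it, rise and go above T3.

Request:
drive_tool(
  increments=[
    [0,0,0,0,0,0,0],
    [0,0,0,0,0,0,0],
    [0,0,0,0,0,0,0],
    [0,0,0,0,0,0,0],
    [0,0,0,0,0,0,0],
    [0,0,0,0,0,0,0],
    [0,0,0,-2,0,0,0],
    [0,0,0,-5,0,0,0],
    [0,0,0,-10,0,0,0],
    [0,0,0,-15,0,0,0],
    [0,0,0,-19,0,0,0],
    [0,0,0,-19,0,0,0],
    [0,0,0,-19,0,0,0],
  ],
)

```text
t: 16.25
tcp_pos: [0.5452, 0.3437, 0.2316]
tool_rot: [0.707, 0.707, 0.001, 0.0]
force: [-0.1, -0.4, -0.6]
finger_gap: 1.001
```

Request:
drive_tool(
  increments=[
    [0,-66.5,0.9,0,0,0,0],
    [0,-66.5,0.9,0,0,0,0],
    [0,-66.5,0.9,0,0,0,0],
    [0,-66.5,0.9,0,0,0,0],
    [0,-66.5,0.9,0,0,0,0],
    [0,-66.5,0.9,0,0,0,0],
    [0,-66.5,0.9,0,0,0,0],
    [0,-66.5,0.9,0,0,0,0],
    [0,-66.5,0.9,0,0,0,0],
    [0,-66.5,0.9,0,0,0,0],
    [0,-66.5,0.9,0,0,0,0],
    [0,-66.5,0.9,0,0,0,0],
    [0,-66.5,0.9,0,0,0,0],
    [0,-66.5,0.9,0,0,0,0],
    [0,-66.5,0.9,0,0,0,0],
    [0,-66.5,0.9,0,0,0,0],
    [0,-66.5,0.9,0,0,0,0],
    [0,-66.5,0.9,0,0,0,0],
  ],
)

```text
t: 18.05
tcp_pos: [0.554, -0.3191, 0.2302]
tool_rot: [0.706, 0.708, 0.0, -0.001]
force: [-0.6, -0.3, -0.8]
finger_gap: 1.002
```

```bash
sed -i 's/go(\[.510,-.169,.033\])/go([.554,-.323,.033])/' w.py; python3 w.py w5; python3 -c "
from h import *
a,M=snap('top','top1');sub=a[175:255,70:185]
for st,c in blobs(sub,(0,0,110),(180,60,255)): print('tray lid',st,ray(M,c+[70,175],.091).round(3))"
```

```text
[  331    56   125   126 12229] [393.2 118.1] [ 0.68   -0.2621  0.085 ]
[ 230  149   60   60 2836] [259.3 178.7] [ 0.5534 -0.3214  0.085 ]
[ 63 358  45  26 568] [ 87.3 374.2] [ 0.3395 -0.5732  0.085 ]
[-0.697  0.549  1.394  0.     1.199 -0.7  ]
tcp [ 0.5542 -0.3195  0.2304] shift cm [-3.600e-01 -1.000e-02  1.974e+01] turn [-0.    -0.     0.002] t 18.1
tray lid [ 15  27  23  22 403] [0.543 0.342 0.091]
```

View pics/w5.png

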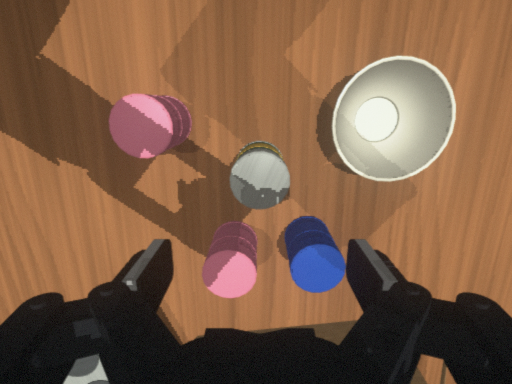

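The first tin stands in the tray at (0.543,0.342). T3's lid is at (259,179), giving (0.553,-0.322), and the fingers are clear of the decoys and the bowl.

Request:
drive_tool(
  increments=[
    [0,-0.1,0,4,0,0,0],
    [0,-0.1,0,8,0,0,0],
    [0,-0.1,0,12,0,0,0],
    [0,-0.1,0,15,0,0,0],
    [0,-0.1,0,18,0,0,0],
    [0,-0.1,0,19.7,0,0,0],
    [0,-0.1,0,19.7,0,0,0],
    [0,-0.1,0,19.7,0,0,0],
    [200,-0.1,0,19.7,0,0,0],
    [200,-0.1,0,19.7,0,0,0],
    [200,-0.1,0,19.7,0,0,0],
    [200,-0.1,0,19.7,0,0,0],
    [200,-0.1,0,19.7,0,0,0],
    [200,-0.1,0,19.7,0,0,0],
    [200,-0.1,0,19.7,0,0,0],
    [200,-0.1,0,19.7,0,0,0],
  ],
  force=40,
)

```text
t: 19.75
tcp_pos: [0.555, -0.3232, 0.0354]
tool_rot: [0.707, 0.707, 0.0, 0.002]
force: [0.4, 0.9, 6.8]
finger_gap: 0.703
```

Request:
drive_tool(
  increments=[
    [200,0,0,-1,0,0,0],
    [200,0,0,-3,0,0,0],
    [200,0,0,-6,0,0,0],
    [200,0,0,-10,0,0,0],
    [200,0,0,-14,0,0,0],
    [200,0,0,-18,0,0,0],
    [200,0,0,-20,0,0,0],
    [200,0,0,-20,0,0,0],
    [200,0,0,-20,0,0,0],
    [200,0,0,-20,0,0,0],
    [200,0,0,-20,0,0,0],
    [200,0,0,-20,0,0,0],
    [200,0,0,-20,0,0,0],
    [200,0,0,-20,0,0,0],
  ],
)

```text
t: 21.15
tcp_pos: [0.5538, -0.3224, 0.2328]
tool_rot: [0.707, 0.707, -0.0, -0.0]
force: [-0.1, 0.4, -1.1]
finger_gap: 0.701
```

```bash
python3 -c "
from h import *
for i in range(2):
  s=manip.sense();print(s['force'].round(2),s['finger_gap']); manip.snapshot('top')
go([.541,.214,.23])"
```

```text
[-0.08  0.38 -1.15] 0.701484309768125
[ 0.37 -0.   -1.28] 0.7003056371378238
tcp [ 0.554  -0.3224  0.2331] shift cm [53.64 -1.3   0.32] turn [-0. -0. -0.] t 21.25
```

About 1.2 N, so T3 is empty. It goes to the near slot.

Request:
drive_tool(
  increments=[
    [200,3,-0.1,0,0,0,0],
    [200,7,-0.2,0,0,0,0],
    [200,11,-0.3,0,0,0,0],
    [200,15,-0.4,0,0,0,0],
    [200,19,-0.5,0,0,0,0],
    [200,23,-0.6,0,0,0,0],
    [200,27,-0.7,0,0,0,0],
    [200,31,-0.8,0,0,0,0],
    [200,35,-0.9,0,0,0,0],
    [200,39,-1,0,0,0,0],
    [200,43,-1.1,0,0,0,0],
    [200,47,-1.2,0,0,0,0],
    [200,51,-1.3,0,0,0,0],
    [200,53.6,-1.3,0,0,0,0],
    [200,53.6,-1.3,0,0,0,0],
    [200,53.6,-1.3,0,0,0,0],
    [200,53.6,-1.3,0,0,0,0],
    [200,53.6,-1.3,0,0,0,0],
  ],
)

```text
t: 23.05
tcp_pos: [0.5411, 0.2124, 0.2333]
tool_rot: [0.708, 0.707, -0.0, 0.0]
force: [-0.2, -0.9, -2.3]
finger_gap: 0.699
```

Request:
drive_tool(
  increments=[
    [200,0,0,4,0,0,0],
    [200,0,0,8,0,0,0],
    [200,0,0,12,0,0,0],
    [200,0,0,15,0,0,0],
    [200,0,0,17,0,0,0],
    [200,0,0,17.8,0,0,0],
    [200,0,0,18.2,0,0,0],
    [200,0,0,18.5,0,0,0],
    [200,0,0,18.8,0,0,0],
    [200,0,0,19.1,0,0,0],
    [200,0,0,19.2,0,0,0],
    [200,0,0,19.2,0,0,0],
    [200,0,0,19.2,0,0,0],
  ],
)

```text
t: 24.35
tcp_pos: [0.541, 0.2137, 0.0416]
tool_rot: [0.707, 0.707, 0.0, 0.0]
force: [0.2, 0.4, -0.2]
finger_gap: 0.704
```

Request:
drive_tool(
  increments=[
    [200,0,0,0.1,0,0,0],
    [200,0,0,0.1,0,0,0],
    [200,0,0,0.1,0,0,0],
  ],
)

```text
t: 24.65
tcp_pos: [0.5411, 0.2138, 0.0414]
tool_rot: [0.707, 0.707, 0.0, 0.0]
force: [-1.9, -0.3, 4.2]
finger_gap: 0.702
```

Contact. I'll release it and go back above T1 at (0.481,-0.035).

Request:
drive_tool(
  increments=[
    [0,0,0,0,0,0,0],
    [0,0,0,0,0,0,0],
    [0,0,0,0,0,0,0],
    [0,0,0,0,0,0,0],
    [0,0,0,0,0,0,0],
    [0,0,0,0,0,0,0],
    [0,0,0,-2,0,0,0],
    [0,0,0,-5,0,0,0],
    [0,0,0,-10,0,0,0],
    [0,0,0,-15,0,0,0],
    [0,0,0,-19,0,0,0],
    [0,0,0,-19,0,0,0],
    [0,0,0,-19,0,0,0],
  ],
)

```text
t: 25.95
tcp_pos: [0.5412, 0.2137, 0.2314]
tool_rot: [0.707, 0.707, 0.001, 0.001]
force: [-0.3, -0.7, -0.3]
finger_gap: 0.998
```

Request:
drive_tool(
  increments=[
    [0,-24.9,-6,0,0,0,0],
    [0,-24.9,-6,0,0,0,0],
    [0,-24.9,-6,0,0,0,0],
    [0,-24.9,-6,0,0,0,0],
    [0,-24.9,-6,0,0,0,0],
    [0,-24.9,-6,0,0,0,0],
    [0,-24.9,-6,0,0,0,0],
    [0,-24.9,-6,0,0,0,0],
    [0,-24.9,-6,0,0,0,0],
    [0,-24.9,-6,0,0,0,0],
  ],
)

```text
t: 26.95
tcp_pos: [0.481, -0.0339, 0.23]
tool_rot: [0.706, 0.708, -0.0, -0.0]
force: [-0.2, -0.3, -0.6]
finger_gap: 1.002
```

```bash
sed -i 's/go(\[.554,-.323,.033\])/go([.481,-.035,.033])/' w.py; python3 w.py w6; python3 -c "
from h import *
a,M=snap('top','top2');sub=a[175:255,70:185]
for st,c in blobs(sub,(0,0,110),(180,60,255)): print('tray lid',st,ray(M,c+[70,175],.091).round(3))"
```

```text
[ 229  144   61   61 2896] [259.4 174.5] [ 0.4805 -0.032   0.085 ]
[496 216  16  49 589] [504.8 241.1] [ 0.7429 -0.1046  0.085 ]
[411 354  38  27 625] [428.7 367.4] [ 0.6899 -0.2762  0.085 ]
[-0.303  0.338  1.783  0.     1.021 -0.306]
tcp [ 0.481  -0.034   0.2301] shift cm [-0.1   0.   19.71] turn [-0.    -0.     0.002] t 27.0
tray lid [ 15  27  23  23 402] [0.543 0.342 0.091]
tray lid [ 64  27  23  23 405] [0.539 0.213 0.091]
```

Request:
drive_tool(
  increments=[
    [0,0,0,4,0,0,0],
    [0,0,0,8,0,0,0],
    [0,0,0,12,0,0,0],
    [0,0,0,15,0,0,0],
    [0,0,0,18,0,0,0],
    [0,0,0,19.7,0,0,0],
    [0,0,0,19.7,0,0,0],
    [0,0,0,19.7,0,0,0],
    [200,0,0,19.7,0,0,0],
    [200,0,0,19.7,0,0,0],
    [200,0,0,19.7,0,0,0],
    [200,0,0,19.7,0,0,0],
    [200,0,0,19.7,0,0,0],
    [200,0,0,19.7,0,0,0],
    [200,0,0,19.7,0,0,0],
    [200,0,0,19.7,0,0,0],
  ],
  force=60,
)

```text
t: 28.65
tcp_pos: [0.4816, -0.0355, 0.0347]
tool_rot: [0.707, 0.707, 0.001, 0.001]
force: [-1.4, 1.1, 6.4]
finger_gap: 0.676
```

Request:
drive_tool(
  increments=[
    [200,0,0,-1,0,0,0],
    [200,0,0,-3,0,0,0],
    [200,0,0,-6,0,0,0],
    [200,0,0,-9,0,0,0],
    [200,0,0,-12,0,0,0],
    [200,0,0,-15,0,0,0],
    [200,0,0,-18,0,0,0],
    [200,0,0,-21,0,0,0],
    [200,0,0,-24,0,0,0],
    [200,0,0,-26,0,0,0],
    [200,0,0,-27,0,0,0],
    [200,0,0,-27,0,0,0],
    [200,0,0,-27,0,0,0],
    [200,0,0,-27,0,0,0],
    [200,0,0,-27,0,0,0],
    [200,0,0,-27,0,0,0],
    [200,0,0,-27,0,0,0],
    [200,0,0,-27,0,0,0],
    [200,0,0,-27,0,0,0],
    [200,0,0,-27,0,0,0],
  ],
)

```text
t: 30.65
tcp_pos: [0.481, -0.0354, 0.3033]
tool_rot: [0.707, 0.707, 0.0, 0.0]
force: [0.5, 0.2, -4.6]
finger_gap: 0.678
```

```bash
python3 -c "
from h import *
s=manip.sense();print(s['force'].round(2),s['tcp_pos'],s['qd'].round(4),s['finger_gap'])
a,_=snap('scene','s2');b,_=snap('wrist','w7');c,_=snap('top','t3')
cv2.imwrite('pics/fin.png',cv2.cvtColor(np.vstack([np.hstack([cv2.resize(b,(400,300)),cv2.resize(c,(400,300))]),np.hstack([cv2.resize(a,(400,300)),cv2.resize(a[20:212,150:406],(400,300))])]),cv2.COLOR_RGB2BGR))
print(manip.sense()['force'].round(2))"
```

```text
[ 0.49  0.16 -4.62] [ 0.48096675 -0.03540989  0.30333872] [-0.0006  0.      0.0002  0.0009  0.0005  0.0015] 0.67756066548474
[ 0.34 -0.26 -5.75]
```

View pics/fin.png

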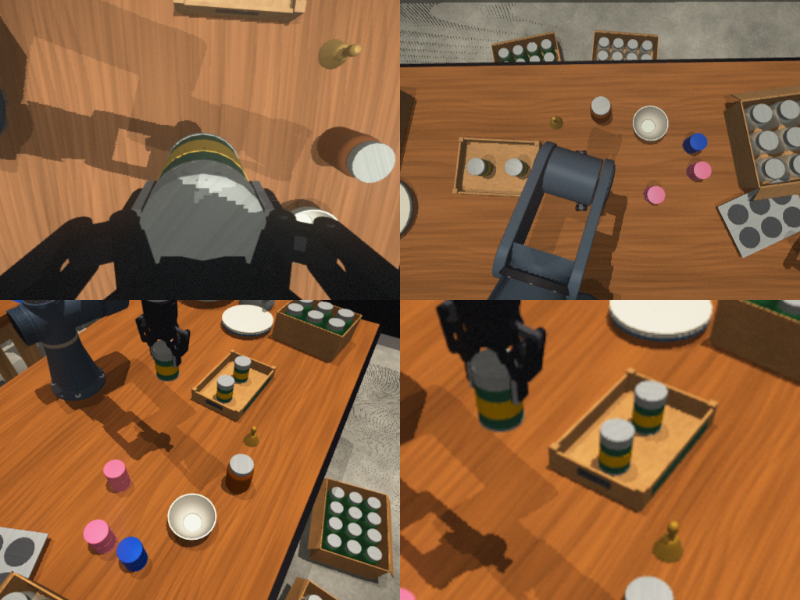

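The wrist view of the held tin matches the earlier lifts, with its rim at about row 173, so it is upright. Its bottom is at about 0.27 m, the arm is still, and both empties stand in the tray with the bystanders unmoved.

```bash
python3 -c "
from station import manip
print(manip.sign_off())"
```

```text
the job is handed in; nothing more can be done
None
```

The full tin is held up over the table and the two empty ones are standing in the tray. I handed the job in about 31 s into the 72 s limit.

- **Hefting:** the tin nearest the tray read about 4.6 N (roughly 0.47 kg), so it is the full one. I set it back where it stood. The other two read about 1.7 N and 1.2 N, so they are empty.
- **Empties:** both were lowered until the wrist force showed contact, then released. The last top view measurement, before the final lift, put them at (0.543, 0.342) and (0.539, 0.213). The final pictures show both upright inside the walls.
- **Full tin:** it is held with 60 N, its bottom about 0.27 m above the table and joint speeds near zero. The force readings were −4.6 and −5.8 N; they are noisy by about 1 N, but both mean full.
- **Upright check:** I judged the held tin upright because its rim sits at the same place in the wrist view as in the earlier lifts. I did not measure its tilt.
- **Bystanders:** in the final pictures the jar, bowl and bell look where they started. I compared them by eye and did not re-measure them.

No check failed. The top and wrist views differed by up to about 7 mm for tins at the edge of the wrist picture, and by about 2 mm once the arm was above each tin.

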